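# Fit the splined belt pulley into the printer drive unit and hold it home

## Robot

A 6-joint arm with a two-finger parallel gripper is mounted at the origin on a cart in front of the work surface, level with it; the furniture and walls round the work are solid. World frame = base frame: x ahead of the robot, y to its left, z up, the work surface at z = 0. Lengths are in m, angles in rad, forces in N, time in s.
With the tool pointing down it reaches from about 0.375 to 0.9 m from the base axis. Payload 3.1 kg.
Tool frame: the origin (TCP) lies between the finger pads; the fingertips stand 17 mm ahead of it and the grasp point (between the pads) lies 2 mm behind it; z points along the fingers, y is the line along which they close (so a half turn about z gives the same grasp; the last joint's range is limited). The gripper opens to 85 mm and grips with 20 to 120 N. Pads are 22 mm wide; open, the fingers measure 114 mm over their backs; the gripper's body (76 mm by 85 mm) begins 54 mm behind the grasp point. The pads swing forward as they close: fully open they stand 13 mm farther back than shut.
Start: joints at [-1.302, 0.527, 1.433, -0, 1.181, -0.178], TCP at [0.27, -0.564, 0.221] pointing down, gripper open.
Joint ranges: [-3.08, 3.08], [-0.75, 2.2], [0.22, 2.44], [-1.43, 4.57], [0, 2.65], [-2.85, 2.85]. Speed limits (rad/s): [2.79, 2.79, 3.14, 3.14, 3.14, 3.14].

## Interface

Orientations are given as a unit quaternion [x, y, z, w].
In Python, from station import sense, vision, order gives the robot as it stands.
- The arm moves only by the shell command python3 -m crank 'ROWS' [OPENING] [FORCE]. ROWS is JSON, a list of rows, each an object with "dp": the shift along the world's x, y, z in units of 30 mm (1.0 is 30 mm), a list of three; "angular": the turn, a rotation vector about the world's x, y, z in degrees, a list of three. In form: [{"dp": [dx, dy, dz], "angular": [ax, ay, az]}, ...]. A call has 1 to 20 rows; each row shifts and turns the commanded pose from where the row before left it; what a row does not reach is not made up. A row lasts 1/10 s, in which the tool goes at most 50 mm and 8.59 degrees, less where a joint would pass 70% of its speed; a pose out of reach is approached as far as the arm can. A call is refused whole if a number of a shift passes 1 or a number of a turn 8.59, either way. A call with a gripper value outside its range is refused whole. OPENING is the closure, from 0 (fully open) to 1 (shut), set as the call begins (- or left out, the last holds). The fingers move at their own pace and stop on an object; FORCE is the grip in N (left out, the last holds). Time passes only in rows, so rows that do not move let the fingers close. It gives the time, the measured TCP pose, the force, the opening and the grip force at its end, in the units of the state.
- sense(): the state, without advancing time (a new reading comes with each control period).
- vision.snapshot(name): name is "side" or "top"; returns a dict with "image" (420x560x3 uint8, blue, green, red), "range_z" (420x560 float32, m along the optical axis (not along the pixel's ray), 0 where there is no reading), "mtx" (3x3 intrinsics, pixels), "pose" (4x4, takes a point from camera to world coordinates). Camera axes: x right, y down, z forward; pixel columns grow to the right and rows downward; lengths in m; the calibration is good to about 2 mm. A picture is of the moment at which its call begins.
- order.sign_off(): hands the job in; it is judged then, once.
The state is a dict: "t": time; "q": joint angles; "qd": joint speeds; "tau": joint torques, N m; "tcp_pos": TCP position; "tool_rot": TCP orientation; "force": force on the tool from outside, world axes, zero at the start; "ft_torque": the same for the moment, N m; "finger_gap": opening from 0.0 (shut) to 1.0 (fully open); "gripper_force": force on a finger pad.
Only numpy, scipy, OpenCV 4.12 (cv2) and the standard library are available. Lean on these libraries where they do the work, as an engineer would, in place of code of your own. Each camera call takes 0.05 s, during which the arm holds its last target. There are 200 camera calls.

## Task

Take the white pulley out of the blue rack, put its stem down through the brass bush of the printer drive unit and turn it until its four splines drop into the slots of the orange coupling below; do not force it. Then push the pulley fully home against the sprung ring and finish while still gripping it and keeping it pressed down there, so that I can slip the retaining clip into the groove of the stem. Leave the black pulley and everything else where it is.

Things in the scene. Friction and masses are not known exactly. Their poses are not given: they have to be found in the camera images.
- white_pulley: White toothed belt pulley in one piece with an upright steel stem, 0.11 kg. Origin at the centre of the stem's lower end, z up along the stem: 0 to 14 mm splines, 14 to 41 mm round stem (16 mm diameter, clip groove at 22 mm), 41 to 55 mm the pulley (36 mm diameter), 55 to 83 mm the hub. It stands in one of the two big holes of the rack, its pulley resting on the rack's top.
- stem_tip (a point): The lower end of the white pulley's stem (same point as its origin). Its four splines are a cross of two bars, 16 mm long and 4 mm thick, along the pulley's x and y; the lowest 2 mm are slimmer, 14 x 3 mm.
- hub (a point): Centre of the white pulley's hub, the part to grip, 69 mm above the stem's lower end: round, 30 mm in diameter and 28 mm high, with two flats 24 mm apart that face the pulley's +x and -x. Grip it across the flats, fingertips just above the pulley's upper flange (55 mm above the stem's end).
- drive_unit: Belt drive unit out of the printer, fixed on the desk: aluminium back plate 130 x 116 mm, a steel bridge 44 mm wide along y on four brass posts (its top at z = 55 mm), a stepper motor (42 x 42 mm, top at z = 66 mm) whose axis is 50 mm in +x from the bush. Origin on the axis of the bush, at desk height; z up.
- bush_mouth (a point): Centre of the upper end of the upright brass bush in the bridge, 63 mm above the desk; bore 18 mm, lower end 49 mm above the desk. The pulley is home when its underside (41 mm above the stem's end) sits on this upper end; the stem's end is then 22 mm above the desk, 12 mm deep in the coupling. Pressing the pulley on the drive unit with over 60 N counts as forcing it.
- coupling (a joint): Angle (rad, counter-clockwise from above) of the grey gear with the orange coupling cup under the bridge, coaxial with the bush, relative to the drive unit. At 0 the cup's two crossed slots lie along the drive unit's x and y; any of the four quarter turns fits. Four black dots on the gear lie in line with the slots. The motor's drag (0.25 N m) keeps the gear from turning easily.
- coupling_top (a point): Centre of the coupling cup's upper face, 34 mm above the desk, on the bush's axis; x turns with the cup. Its crossed slots are 6.5 mm wide and 14 mm deep. Unless the splines are within about 0.15 rad of the slots the stem stops on this face or up to 2 mm below it, some 10 to 12 mm above home.
- thrust_ring (a joint): How far (m) the steel thrust ring round the bush (40 mm outside, 27 mm inside diameter) is pressed down: 0 free (upper face 69 mm above the desk), 0.006 when the pulley is home. Its spring pushes up with 3 N at 0 and 8 N at 0.006, so a pulley let go rises again.
- black_pulley: Black pulley of 32 mm diameter on a plain round stem, otherwise as tall as the white one, standing in the other big hole of the rack: for another machine, leave it.
- rack: Blue drilled block, 62 x 150 x 45 mm high, that stays put; origin at the centre of its underside. Two 19 mm holes lie at y = -40 and +40 mm on its long axis (y), with a small empty hole between them.
- side_cutters: Diagonal cutters with blue handles, 49 x 135 x 13 mm, left of the drive unit; leave.
- solder_spool: Blue and white spool of solder, 52 mm diameter, 34 mm high; leave.
- black_tape: Roll of black tape, 62 mm diameter, 19 mm high; leave.
- bit_block: Red block with screw bits, 26 x 90 x 29 mm; leave.
- usb_red: Red usb stick, 18 x 56 x 8 mm; leave.
Things that resemble listed ones, but are neither listed nor needed, are in the scene too. Of the things like the white_pulley, leave any that is green; of the rest the smaller one is meant.

How it is judged:
On the way, in this order (a step that is already met when the one before it is completed fails the run):
1. the white pulley is lifted out of the rack (z of stem_tip in the frame of rack above 0.05 m), for 0.1 s.
2. the lower end of its stem is in the bush of the drive unit (horizontal distance between stem_tip and bush_mouth below 0.004 m and height (world z) of stem_tip below 0.06 m).
At the end, for the whole second after the job is handed in: The white pulley is home: stem in the bush (4 mm of its axis, upright within 0.1 rad), its lower end less than 24 mm above the desk (only possible with the splines meshed), thrust ring pressed more than 3.8 mm, and the fingers still on it, holding it there at rest (horizontal distance between stem_tip and bush_mouth below 0.004 m and height (world z) of stem_tip below 0.024 m and angle between white_pulley's own z axis and vertical below 0.1 rad and value of joint thrust_ring above 0.0038 m and contact force between the fingers and white_pulley above 2 N and linear speed of white_pulley below 0.02 m/s); the arm keeps its last pose, push and grip.
It fails at once if the pulley is forced against the drive unit with more than 60 N (contact force between white_pulley and drive_unit above 60 N).
It fails at once if the black pulley is moved (distance of black_pulley from where it was at the start of the episode above 0.02 m).
It fails at once if a bystander is moved more than 3 cm (distance of any of side_cutters, solder_spool, black_tape, bit_block, usb_red from where it was at the start of the episode above 0.03 m).
It also fails if it takes over 51 s, if anything falls off the work surface, if the arm or the gripper's body presses on something with over 40 N, if the wrist force passes 120 N, or if a joint passes its speed limit or range.

## Working session

There is one attempt and no reset: what is moved stays moved. The work goes in short steps, Python scripts to look and compute and a shell command to move; the robot and the scene stay as the last step left them, time stands still between calls to the robot, and variables do not carry over. Pictures are saved under pics/ and viewed, at most 10 in all, crops included, and the job is handed in when it is done.

```bash
mkdir -p pics; cat > h.py <<'E'
import numpy as np, cv2
from station import sense, vision, order
def cloud(s):
    K=s["mtx"];z=s["range_z"];v,u=np.mgrid[:z.shape[0],:z.shape[1]]
    p=np.stack([(u-K[0,2])/K[0,0]*z,(v-K[1,2])/K[1,1]*z,z],-1)
    w=p@s["pose"][:3,:3].T+s["pose"][:3,3]; w[z==0]=np.nan; return w
def onplane(s,u,v,h):
    d=s["pose"][:3,:3]@np.linalg.inv(s["mtx"])@np.array([u,v,1.]);o=s["pose"][:3,3]
    return o+d*(h-o[2])/d[2]
E
python3 - <<'E'
from h import *
for n in("top","side"):
    s=vision.snapshot(n);cv2.imwrite(f"pics/{n}0.png",s["image"]);np.save(f"{n}0.npy",s,allow_pickle=True)
    print(n,s["mtx"].round(1).tolist(),s["pose"].round(3).tolist())
print(sense())
E
```

```text
top [[466.1, 0.0, 285.0], [0.0, 466.1, 218.1], [0.0, 0.0, 1.0]] [[-0.009, -0.994, 0.107, 0.375], [-1.0, 0.009, -0.005, 0.19], [0.004, -0.107, -0.994, 1.098], [0.0, 0.0, 0.0, 1.0]]
side [[394.2, 0.0, 270.8], [0.0, 394.2, 213.0], [0.0, 0.0, 1.0]] [[1.0, -0.014, 0.002, 0.505], [-0.009, -0.516, 0.856, -0.646], [-0.011, -0.856, -0.516, 0.612], [0.0, 0.0, 0.0, 1.0]]
{'t': 0.1, 'q': array([-1.30250695e+00,  5.28399906e-01,  1.43377956e+00,  5.05927420e-07,
        1.18140092e+00, -1.78500940e-01]), 'qd': array([ 0.0009665 , -0.00050534, -0.00292076,  0.00073416, -0.00097228,
       -0.00176286]), 'tau': array([-5.38150489e-04, -4.43305671e+01, -1.78586429e+01, -2.54377665e-04,
        3.91471855e-03, -1.10226205e-05]), 'tcp_pos': array([ 0.2698921 , -0.56298258,  0.21991337]), 'tool_rot': array([ 9.75150441e-01,  2.21541484e-01, -4.43701173e-05, -9.92874201e-04]), 'force': array([-0.19506653,  0.95093944,  0.58148459]), 'ft_torque': array([ 0.02493557, -0.06528658,  0.01204947]), 'gripper_force': 0.0, 'finger_gap': 0.9977825235503679}
```

View pics/top0.png

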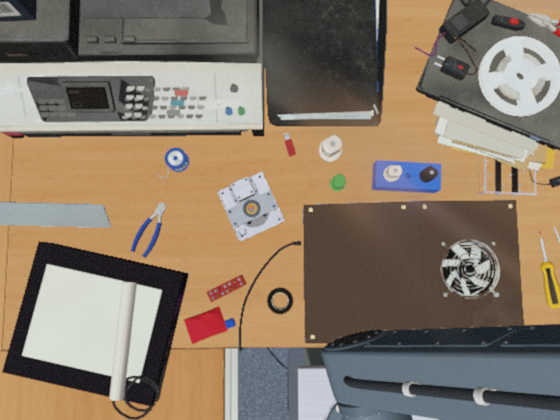

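View pics/side0.png

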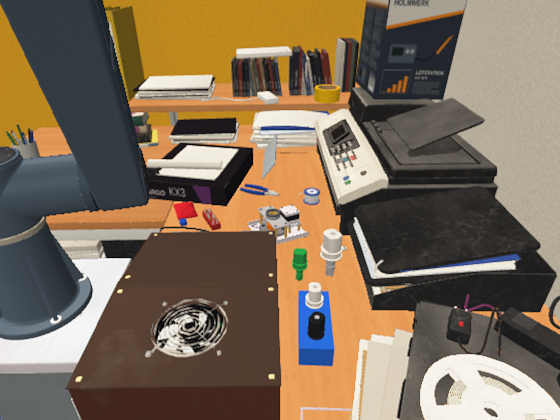

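Top view: the printer drive unit is at (252,207), with the bush at about (252,209). The pulley candidates are:
- white in the blue rack at (392,173)
- larger white standing on the desk at (330,148)
- green at (338,182), excluded
- black in the rack at (430,174), to be left

The smaller white one, in the rack, fits the description. I'll confirm it in one enlarged crop.

```bash
python3 - <<'E'
from h import *
T=np.load("top0.npy",allow_pickle=True).item();S=np.load("side0.npy",allow_pickle=True).item()
def c(s,x,y,w,h,W,H):return cv2.resize(s["image"][y:y+h,x:x+w],(W,H),interpolation=cv2.INTER_CUBIC)
a=np.hstack([c(T,212,164,80,80,400,400),c(T,310,125,140,140,400,400)])
b=np.hstack([c(S,240,195,80,40,400,200),c(S,280,220,80,40,400,200)])
cv2.imwrite("pics/crop1.png",np.vstack([a,b]))
w=cloud(T)
for n,(u,v) in dict(white=(392,172),black=(430,173),big=(330,146),green=(338,182),box=(380,270),fan=(470,268),bush=(252,209),motor=(240,190)).items(): print(n,w[v,u].round(3))
hsv=cv2.cvtColor(T["image"],cv2.COLOR_BGR2HSV)
m=cv2.inRange(hsv,(100,120,60),(125,255,255));m[:, :365]=0;m[:, 450:]=0;m[:155]=0;m[195:]=0
# rack top points by height
sel=(m>0)&(abs(w[...,2]-.045)<.006);p=w[sel][:,:2];r=cv2.minAreaRect(p.astype(np.float32)*1000);print("rack",r,sel.sum())
cv2.imwrite("m.png",m)
E
```

```text
white [ 0.583 -0.051  0.089]
black [ 0.581 -0.136  0.085]
big [0.636 0.087 0.116]
green [0.564 0.067 0.08 ]
box [ 0.369 -0.013  0.115]
fan [ 0.372 -0.2    0.121]
bush [0.512 0.261 0.022]
motor [0.55  0.286 0.064]
rack ((585.0641479492188, -99.06754302978516), (146.9247283935547, 62.18846130371094), 85.54702758789062) 717
```

View pics/crop1.png

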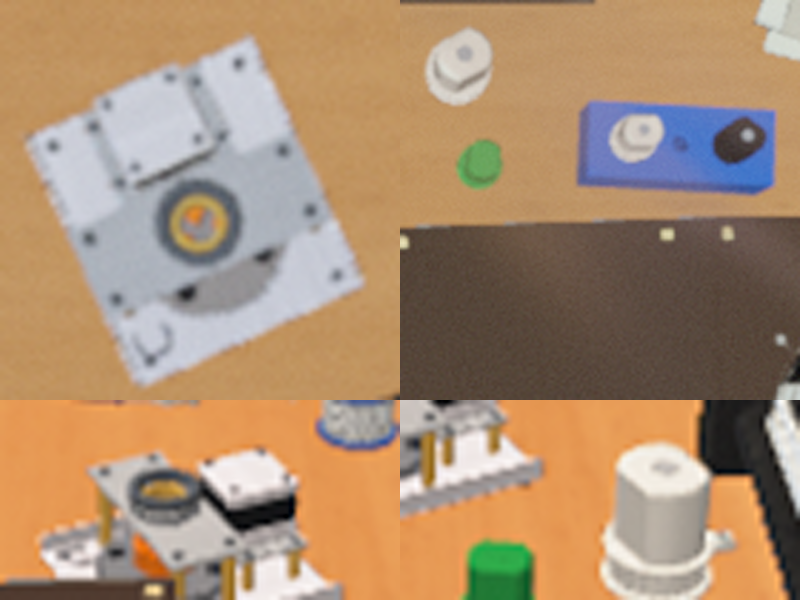

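Confirmed: the rack's white pulley (crop, about (640,135)) is smaller than the loose white one and is not green. The hub flats are visible, and two gear dots show in the crop at (185,292) and (262,256). Next I'll measure.

```bash
python3 - <<'E'
from h import *
fr=[vision.snapshot("top") for _ in range(6)]
T=fr[-1]; im=np.mean([f["image"] for f in fr],0).astype(np.uint8)
z=np.median([f["range_z"] for f in fr],0);T["range_z"]=z;T["image"]=im;np.save("top1.npy",T,allow_pickle=True)
w=cloud(T)
print((w[163:184,380:405,2]*1000).round(0).astype(int))
print((w[216:230,246:272,2]*1000).round(0).astype(int))
S=vision.snapshot("side")
def c(i,x,y,W,H,k):return cv2.resize(i[y:y+H,x:x+W],None,fx=k,fy=k,interpolation=cv2.INTER_CUBIC)
a=np.hstack([c(im,377,158,32,32,12),c(im,236,193,32,32,12)])
b=np.hstack([c(S["image"],300,278,32,16,12),c(S["image"],255,200,32,16,12)])
cv2.imwrite("pics/crop2.png",np.vstack([a,b]))
E
```

```text
[[44 45 46 47 45 46 46 46 44 45 47 45 44 45 45 45 45 44 47 45 47 46 46 45
  47]
 [44 45 45 45 45 45 46 44 46 44 47 45 44 46 46 44 45 44 45 44 45 45 46 45
  46]
 [46 45 44 46 44 46 47 44 46 46 48 46 46 45 47 47 45 46 46 46 45 45 46 45
  45]
 [45 46 46 46 44 47 44 45 46 59 60 87 88 86 88 88 87 87 88 86 88 45 45 46
  46]
 [47 44 45 44 45 45 45 45 58 58 85 87 88 87 87 86 87 87 87 88 86 86 46 44
  46]
 [45 46 44 44 45 45 45 58 59 84 87 87 89 85 87 88 88 87 88 88 87 87 44 46
  46]
 [43 45 46 45 47 44 59 59 75 87 87 86 88 87 87 88 86 86 86 88 87 88 85 44
  46]
 [46 46 46 44 46 45 60 64 80 86 87 86 87 88 86 86 86 87 88 89 86 87 86 44
  45]
 [46 45 45 46 45 58 59 71 80 86 88 89 87 88 89 87 88 89 87 88 86 88 85 44
  46]
 [45 45 45 46 47 60 60 71 79 87 87 87 88 88 87 89 87 88 87 87 85 87 86 47
  44]
 [44 44 47 47 48 58 60 68 77 85 87 86 87 89 87 87 89 88 89 89 88 88 45 45
  45]
 [46 46 43 45 47 57 60 67 75 81 87 87 86 86 87 89 86 88 88 88 88 86 45 44
  43]
 [45 46 44 47 46 51 60 64 71 76 83 87 86 87 88 85 87 87 88 88 88 45 45 46
  45]
 [44 45 46 45 47 47 59 59 65 73 77 81 82 82 83 84 83 83 82 8
[... 1043 characters left out ...]
21 19 21 19 19  8  6  9  7
   7  9]
 [55 54 21 20 21 19 19 22 20 20 20 20 20 18 21 21 21 21 18 21  8  5  6  8
   6  8]
 [20 21 19 21 19 19 22 20 20 20 19 21 21 20 21 20 21 21  8  8  7  7  6  6
   8  7]
 [21 19 20 20 21 20 19 20 20 20 20 19 19 21 20 20  8  6  6  9  7  7  7  5
   6  7]
 [21 19 22 20 19 19 20 20 20 23 20 20 20 19 14  9 16  7  7  9  6  7  6  8
   6  9]
 [ 4  6 21 15 20 21 21 19 20 19 20 20  7 21 15  8  7  6  7  8  7  8  7  8
   7  8]
 [ 5  7  7  7 21 16  7 21  7 20  6 16  7  9  7  6  6  6  7  6  7  7  8  6
   6  7]
 [ 6  5  8  6  6  7  7  8  7  9  7  8  8  8  8  8  8  7  7  7  8  6  7  7
  -1  0]
 [ 8  7  6  9  6  7  7  8  8  7  6  7  7  5  6  7  6  8  6 10  7  7  1  2
   0  1]]
```

View pics/crop2.png

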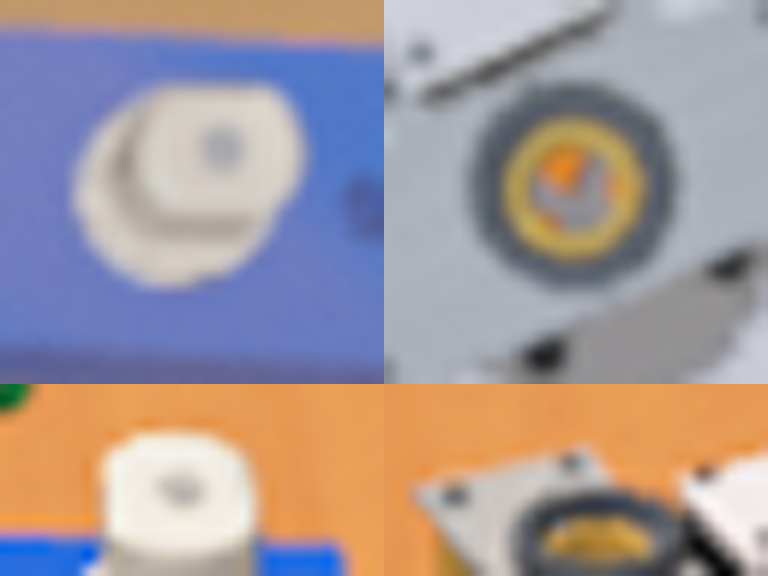

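The crop shows the hub with its flats running along the image rows and the stem centre at about (395,170). The bush is at about (251.5,208.5), with gear dots at the bridge's lower edge. Next come the numbers.

```bash
python3 - <<'E'
from h import *
T=np.load("top1.npy",allow_pickle=True).item();w=cloud(T);im=T["image"];Z=w[...,2]
def reg(m,u0,u1,v0,v1):
    k=np.zeros(Z.shape,np.uint8);k[v0:v1,u0:u1]=m[v0:v1,u0:u1];return k
k=reg(Z>.0842,375,410,158,190)
vv,uu=np.nonzero(k);P=np.array([onplane(T,u,v,.087)[:2] for u,v in zip(uu,vv)])*1000
print("hub centroid",P.mean(0),len(P),np.linalg.eigh(np.cov(P.T)))
# flats: best-fit shape widths over angle
for a in range(-30,31,5):
    n=np.array([np.cos(np.radians(a)),np.sin(np.radians(a))]);q=P@n;print(a,round(np.ptp(q),1),round(q.std(),2),end="; ")
a=.5*np.degrees(np.arctan2(2*np.cov(P.T)[0,1],np.cov(P.T)[0,0]-np.cov(P.T)[1,1]));print("\nmajor axis",a)
# ring
k=reg((Z>.064)&(Z<.0725),236,270,196,226);n,l,st,_=cv2.connectedComponentsWithStats(k);print(st)
j=[i for i in range(1,n) if l[208,245]==i] or [1+np.argmax(st[1:,4])]
c=max(cv2.findContours((l==j[0]).astype(np.uint8),cv2.RETR_EXTERNAL,cv2.CHAIN_APPROX_NONE)[0],key=len)
e=cv2.fitEllipse(c);print("ring",e);b1=onplane(T,*e[0],.069);print(b1)
hsv=cv2.cvtColor(im,cv2.COLOR_BGR2HSV)
# dots
g=cv2.cvtColor(im,cv2.COLOR_BGR2GRAY);g2=g[212:228,240:272]
for (x0,x1,y0,y1) in((245,253,219,226),(260,269,211,219)):
    s=np.clip(95-g[y0:y1,x0:x1].astype(float),0,None);print(s.astype(int));yy,xx=np.mgrid[y0:y1,x0:x1];u,v=(s*xx).sum()/s.sum(),(s*yy).sum()/s.sum()
    p=onplane(T,u,v,.0205);d=p-b1;print("dot",u,v,p.round(4),np.hypot(d[0],d[1]),np.degrees(np.arctan2(d[1],d[0])))
# unit orientation: motor top, bridge
for nm,lo,hi,bx in(("motor",.061,.0685,(225,256,175,206)),("bridge",.052,.058,(215,290,180,240)),("plate",.003,.011,(205,295,165,250))):
    k=reg((Z>lo)&(Z<hi),*bx);n,l,st,ce=cv2.connectedComponentsWithStats(k)
    if nm=="plate": m=k>0
    else: m=l==1+np.argmax(st[1:,4])
    p=w[m][:,:2]*1000
    print(nm,cv2.minAreaRect(p.astype(np.float32)),len(p))
E
```

```text
hub centroid [587.01633112 -59.67095314] 125 EighResult(eigenvalues=array([37.54665395, 66.72412451]), eigenvectors=array([[-0.99887285, -0.04746607],
       [-0.04746607,  0.99887285]]))
-30 27.7 6.76; -25 26.9 6.6; -20 25.9 6.45; -15 24.7 6.32; -10 23.3 6.22; -5 21.8 6.15; 0 20.4 6.11; 5 22.0 6.11; 10 23.4 6.14; 15 24.7 6.21; 20 25.7 6.31; 25 26.6 6.43; 30 27.2 6.58; 
major axis -87.27937229277597
[[     0      0    560    420 235040]
 [   237    196      7      4     14]
 [   246    196      1      1      1]
 [   248    196      1      1      1]
 [   243    200     18     18    144]]
ring ((251.7042236328125, 208.37437438964844), (16.83686065673828, 17.04612922668457), 167.9826202392578)
[0.50787778 0.25905827 0.069     ]
[[ 0  0  0  0  0  0  0  0]
 [ 0  0  0  0  0  0  0  0]
 [ 0  0  0  0  3 11  0  0]
 [ 0  0  0 37 56 37  0  0]
 [ 0  0  0 27 43 13  0  0]
 [ 0  0  0  0  0  0  0  0]
 [ 0  0  0  0  0  0  0  0]]
dot 248.98678414096915 222.30396475770925 [0.4816 0.2687 0.0205] 0.027997608081707818 159.94130428418885
[[ 0  0  0  0  0  0  0  0  0]
 [ 0  0  0  0  0  0  0  0  0]
 [ 0  0  0  0  0  0  0  0  0]
 [ 0  0  0  0  0 18  0  0  0]
 [ 0  0  0 11 42 30  0  0  0]
 [ 0  0  0  0  0  0  0  0  0]
 [ 0  0  0  0  0  0  0  0  0]
 [ 0  0  0  0  0  0  0  0  0]]
dot 264.36633663366337 214.82178217821783 [0.4988 0.2329 0.0205] 0.027739419511096104 -109.20796385286863
motor ((553.725341796875, 279.5966491699219), (41.77183532714844, 41.96427917480469), 24.65172004699707) 347
bridge ((508.2939758300781, 259.1710205078125), (44.07817459106445, 112.05402374267578), 24.248653411865234) 713
plate ((517.0575561523438, 252.2275390625), (188.73968505859375, 167.7831268310547), 77.61907958984375) 990
```

The measurements:

| Item | Value |
|---|---|
| Pulley axis | (0.587, −0.060), flat normal at about +1.5° |
| Bush axis | (0.508, 0.259) |
| Slots | about −19.6° (mod 90) |
| Tool closing axis now | −64.4° |

So I turn +66° and move by (+0.317, +0.504).

```bash
python3 -m crank '[{"dp":[0.53,0.84,0],"angular":[0,0,3.3]},{"dp":[0.53,0.84,0],"angular":[0,0,3.3]},{"dp":[0.53,0.84,0],"angular":[0,0,3.3]},{"dp":[0.53,0.84,0],"angular":[0,0,3.3]},{"dp":[0.53,0.84,0],"angular":[0,0,3.3]},{"dp":[0.53,0.84,0],"angular":[0,0,3.3]},{"dp":[0.53,0.84,0],"angular":[0,0,3.3]},{"dp":[0.53,0.84,0],"angular":[0,0,3.3]},{"dp":[0.53,0.84,0],"angular":[0,0,3.3]},{"dp":[0.53,0.84,0],"angular":[0,0,3.3]},{"dp":[0.53,0.84,0],"angular":[0,0,3.3]},{"dp":[0.53,0.84,0],"angular":[0,0,3.3]},{"dp":[0.53,0.84,0],"angular":[0,0,3.3]},{"dp":[0.53,0.84,0],"angular":[0,0,3.3]},{"dp":[0.53,0.84,0],"angular":[0,0,3.3]},{"dp":[0.53,0.84,0],"angular":[0,0,3.3]},{"dp":[0.53,0.84,0],"angular":[0,0,3.3]},{"dp":[0.53,0.84,0],"angular":[0,0,3.3]},{"dp":[0.53,0.84,0],"angular":[0,0,3.3]},{"dp":[0.53,0.84,0],"angular":[0,0,3.3]}]' 0.25 40
cat > st.py <<'E'
from h import *
from scipy.spatial.transform import Rotation as R
s=sense();r=R.from_quat(s["tool_rot"]).as_matrix()
y=np.degrees(np.arctan2(r[1,1],r[0,1]));print("t",s["t"],"tcp",s["tcp_pos"].round(4),"yaw_y",y.round(1),"z",r[:,2].round(3),"F",s["force"].round(1),"M",s["ft_torque"].round(2),"gap",round(s["finger_gap"],3),"grip",s["gripper_force"],"q",s["q"].round(2))
E
python3 st.py
```

```text
t: 2.45
tcp_pos: [0.5887, -0.0585, 0.2209]
tool_rot: [0.696, 0.718, 0.0, 0.0]
force: [-0.0, -0.5, -1.2]
finger_gap: 0.749
gripper_force: 0.0
t 2.45 tcp [ 0.5887 -0.0585  0.2209] yaw_y 1.7 z [ 0. -0. -1.] F [-0.  -0.5 -1.2] M [-0.02 -0.05  0.01] gap 0.749 grip 0.0 q [-0.29  0.48  1.52 -0.    1.14 -0.32]
```

```bash
python3 -m crank '[{"dp":[-0.06,-0.04,-0.7],"angular":[0,0,0]},{"dp":[0,0,-0.8],"angular":[0,0,0]},{"dp":[0,0,-0.8],"angular":[0,0,0]},{"dp":[0,0,-0.8],"angular":[0,0,0]},{"dp":[0,0,-0.7],"angular":[0,0,0]},{"dp":[0,0,-0.5],"angular":[0,0,0]},{"dp":[0,0,-0.4],"angular":[0,0,0]},{"dp":[0,0,0],"angular":[0,0,0]}]' && python3 st.py && python3 - <<'E'
from h import *
s=vision.snapshot("side");cv2.imwrite("pics/pre.png",cv2.resize(s["image"][230:380,240:400],None,fx=4,fy=4,interpolation=cv2.INTER_CUBIC))
E
```

```text
t: 3.25
tcp_pos: [0.5852, -0.0606, 0.0783]
tool_rot: [0.697, 0.717, -0.001, -0.001]
force: [-0.2, -0.8, 0.4]
finger_gap: 0.749
gripper_force: 0.0
t 3.25 tcp [ 0.5852 -0.0606  0.0783] yaw_y 1.6 z [-0.003  0.001 -1.   ] F [-0.2 -0.8  0.4] M [ 0.04 -0.03  0.03] gap 0.749 grip 0.0 q [-0.29  0.67  1.64 -0.    0.83 -0.32]
```

View pics/pre.png

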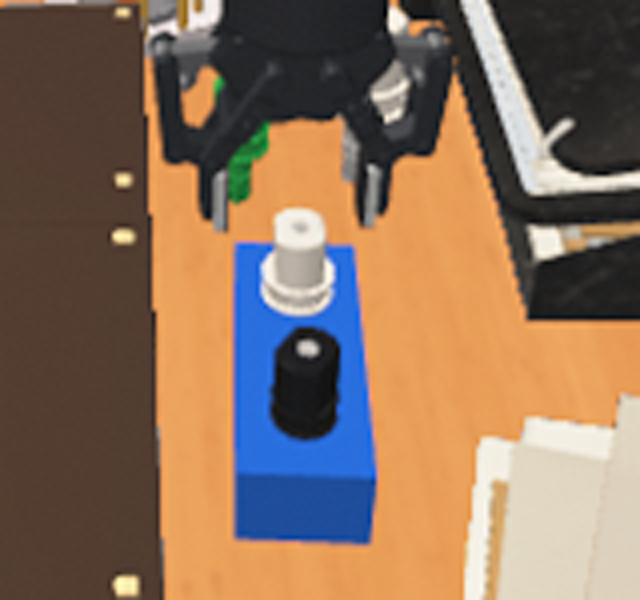

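The picture shows the fingers straddling the hub in x, with tips at crop (218,228) and (370,225). They look higher or farther in y than expected, so I'll project the expected points to check.

```bash
python3 - <<'E'
from h import *
for n,off,k in(("side",(240,230),4),("top",(0,0),1)):
    s=vision.snapshot(n)
    for p in([.585,-.0606,.0783],[.585-.035,-.0606,.0613],[.585+.035,-.0606,.0613],[.585+.035,-.0606,.0713],[.585+.035,-.0406,.0613],[.587,-.0597,.087],[.583,-.133,.087]):
        c=np.linalg.inv(s["pose"])@np.r_[p,1];q=s["mtx"]@c[:3];print(n,p,((q[:2]/q[2]-off)*k).round(1))
    w=cloud(s)
    if n=="side":
        for a in((218,222),(370,218),(298,230),(298,212)): print(a,w[230+a[1]//4,240+a[0]//4].round(3))
print(sense()["tcp_pos"])
E
```

```text
side [0.585, -0.0606, 0.0783] [287.7 243.7]
side [0.5499999999999999, -0.0606, 0.0613] [216.  270.4]
side [0.62, -0.0606, 0.0613] [356.5 268.5]
side [0.62, -0.0606, 0.0713] [357.8 253.4]
side [0.62, -0.0406, 0.0613] [351.2 241. ]
side [0.587, -0.0597, 0.087] [292.4 229. ]
side [0.583, -0.133, 0.087] [299.8 339.4]
(218, 222) [ 0.548 -0.073  0.105]
(370, 218) [ 0.621 -0.071  0.105]
(298, 230) [ 0.588 -0.063  0.09 ]
(298, 212) [ 0.59  -0.048  0.088]
top [0.585, -0.0606, 0.0783] [395.  172.2]
top [0.5499999999999999, -0.0606, 0.0613] [393.7 189. ]
top [0.62, -0.0606, 0.0613] [392.6 158.6]
top [0.62, -0.0606, 0.0713] [393.7 157.6]
top [0.62, -0.0406, 0.0613] [383.8 158.7]
top [0.587, -0.0597, 0.087] [395.5 170.5]
top [0.583, -0.133, 0.087] [428.7 172. ]
[ 0.58695499 -0.06100082  0.08051186]
```

```bash
python3 - <<'E'
from h import *
s=vision.snapshot("side");w=cloud(s)
cv2.imwrite("pics/pre2.png",cv2.resize(s["image"][230:380,240:400],None,fx=4,fy=4,interpolation=cv2.INTER_CUBIC))
for u in(293,294,295,296,332,331):
  for v in range(282,300,2): print(u,v,w[v,u].round(3),end=" ")
  print()
m=(abs(w[...,0]-.585)<.06)&(abs(w[...,1]+.06)<.03)&(w[...,2]<.13)&(s["image"].max(-1)<120)&(w[...,2]>.05)
print(w[m][:,2].min(),np.percentile(w[m][:,2],[1,5]))
E
python3 st.py
```

```text
293 282 [ 0.547 -0.069  0.109] 293 284 [0.555 0.046 0.003] 293 286 [0.555 0.041 0.001] 293 288 [0.554 0.032 0.003] 293 290 [0.554 0.029 0.001] 293 292 [0.554 0.019 0.003] 293 294 [0.553 0.013 0.003] 293 296 [0.553 0.01  0.   ] 293 298 [0.553 0.002 0.001] 
294 282 [ 0.548 -0.072  0.112] 294 284 [ 0.548 -0.073  0.108] 294 286 [ 0.548 -0.073  0.102] 294 288 [0.557 0.032 0.003] 294 290 [0.556 0.028 0.002] 294 292 [ 0.556  0.024 -0.001] 294 294 [0.556 0.015 0.001] 294 296 [0.555 0.008 0.002] 294 298 [0.555 0.003 0.001] 
295 282 [ 0.55  -0.072  0.112] 295 284 [ 0.55  -0.072  0.107] 295 286 [ 0.55  -0.073  0.103] 295 288 [ 0.559  0.036 -0.   ] 295 290 [0.559 0.028 0.001] 295 292 [0.558 0.022 0.   ] 295 294 [0.558 0.014 0.002] 295 296 [0.557 0.007 0.002] 295 298 [0.557 0.001 0.002] 
296 282 [ 0.552 -0.074  0.113] 296 284 [ 0.552 -0.072  0.107] 296 286 [ 0.552 -0.073  0.103] 296 288 [0.561 0.03  0.005] 296 290 [0.561 0.026 0.002] 296 292 [0.56  0.02  0.002] 296 294 [0.56  0.013 0.002] 296 296 [0.56  0.007 0.002] 296 298 [0.559 0.001 0.002] 
332 282 [ 0.621 -0.07   0.109] 332 284 [ 0.622 -0.069  0.103] 332 286 [0.644 0.038 0.003] 332 288 [0.643 0.032 0.002] 332 290 [0.642 0.023 0.004] 332 292 [0.641 0.018 0.002] 332 294 [0.64  0.012 0.003] 332 296 [0.639 0.006 0.002] 332 298 [ 0.638 -0.     0.002] 
331 282 [ 0.619 -0.07   0.109] 331 284 [ 0.619 -0.07   0.104] 331 286 [0.642 0.038 0.002] 331 288 [0.641 0.033 0.001] 331 290 [0.639 0.023 0.004] 331 292 [0.639 0.018 0.003] 331 294 [0.638 0.011 0.003] 331 296 [0.637 0.008 0.   ] 331 298 [ 0.636 -0.     0.002] 
0.10088041220103527 [0.10276267 0.10645916]
t 3.45 tcp [ 0.5871 -0.061   0.0808] yaw_y 1.6 z [ 0.002 -0.001 -1.   ] F [-0.1 -0.2  0.5] M [-0.02  0.02  0.03] gap 0.751 grip 0.0 q [-0.29  0.67  1.64 -0.    0.83 -0.32]
```

View pics/pre2.png

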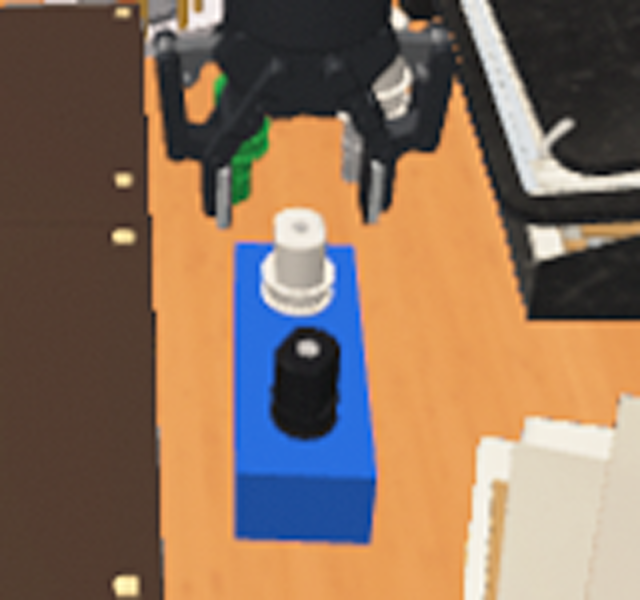

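The picture shows the fingertips at z≈0.100, while the reported TCP of 0.081 implies about 0.07. They are still above the hub (top at 0.087). I'll raise a little, close to about hub width and measure where the tips really end up.

```bash
python3 -m crank '[{"dp":[0,0,0.5],"angular":[0,0,0]},{"dp":[0,0,0.5],"angular":[0,0,0]},{"dp":[0,0,0],"angular":[0,0,0]},{"dp":[0,0,0],"angular":[0,0,0]},{"dp":[0,0,0],"angular":[0,0,0]}]' 0.68 && python3 - <<'E'
from h import *
s=vision.snapshot("side");w=cloud(s)
m=(abs(w[...,0]-.587)<.06)&(abs(w[...,1]+.06)<.03)&(w[...,2]<.2)&(s["image"].max(-1)<130)&(w[...,2]>.092)
P=w[m];print(np.percentile(P[:,2],[0,1,3,5]))
lo=P[P[:,2]<P[:,2].min()+.012];print(lo.round(3)[::4])
T=vision.snapshot("top");w=cloud(T);m=(abs(w[...,0]-.587)<.2)&(abs(w[...,1]+.06)<.1)&(w[...,2]>.14);print("top body z",np.percentile(w[m][:,2],[0,5,50,100]))
E
python3 st.py
```

```text
t: 3.95
tcp_pos: [0.5859, -0.0607, 0.1096]
tool_rot: [0.697, 0.717, -0.0, -0.0]
force: [-0.1, 0.1, -0.5]
finger_gap: 0.319
gripper_force: 0.0
[0.12286006 0.13016821 0.1333535  0.13556002]
[[ 0.558 -0.061  0.134]
 [ 0.607 -0.067  0.133]
 [ 0.559 -0.069  0.133]
 [ 0.599 -0.07   0.134]
 [ 0.611 -0.066  0.13 ]
 [ 0.565 -0.071  0.132]
 [ 0.602 -0.073  0.133]
 [ 0.599 -0.069  0.128]
 [ 0.601 -0.071  0.128]]
top body z [0.1408428  0.42987331 0.52263553 0.79793995]
t 4.05 tcp [ 0.5858 -0.0607  0.1092] yaw_y 1.6 z [-0.001  0.    -1.   ] F [-0.5 -0.2 -0.1] M [ 0.   -0.    0.01] gap 0.32 grip 0.0 q [-0.29  0.63  1.62  0.    0.9  -0.32]
```

```bash
python3 - <<'E'
from h import *
s=vision.snapshot("side");w=cloud(s)
cv2.imwrite("pics/pre3.png",cv2.resize(s["image"][230:330,260:360],None,fx=6,fy=6,interpolation=cv2.INTER_CUBIC))
for u in range(298,330,2):
  c=[v for v in range(240,300) if abs(w[v,u,1]+.062)<.02 and w[v,u,2]>.091]
  if c: print(u,c[-1],w[c[-1],u].round(3))
E
```

```text
298 259 [ 0.555 -0.07   0.165]
300 273 [ 0.559 -0.069  0.131]
302 273 [ 0.563 -0.068  0.13 ]
304 276 [ 0.567 -0.07   0.124]
306 276 [ 0.571 -0.072  0.126]
308 252 [ 0.572 -0.076  0.186]
310 246 [ 0.575 -0.076  0.199]
312 246 [ 0.579 -0.071  0.195]
314 245 [ 0.583 -0.07   0.196]
316 282 [ 0.594 -0.05   0.092]
318 245 [ 0.59  -0.07   0.196]
320 273 [ 0.598 -0.061  0.124]
322 276 [ 0.601 -0.072  0.126]
324 276 [ 0.605 -0.071  0.125]
326 273 [ 0.609 -0.066  0.128]
328 271 [ 0.612 -0.067  0.133]
```

View pics/pre3.png

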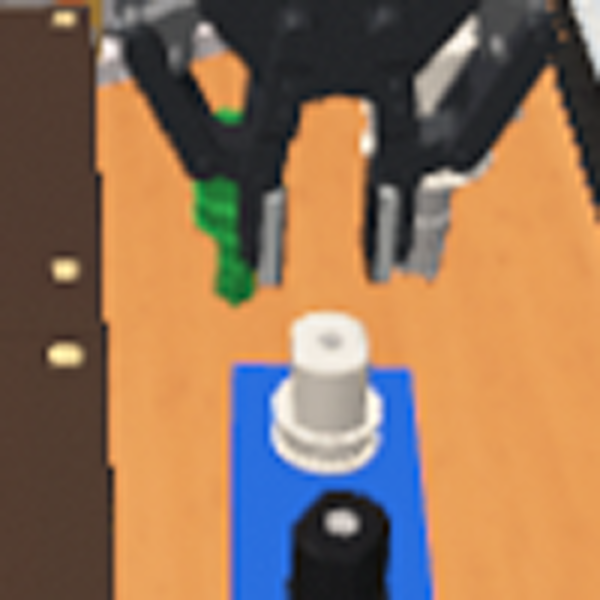

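The fingertips really lie about 14 mm above the reported TCP: tip z≈0.123 at TCP 0.109, body bottom 0.195. The reported z therefore reads about 30 mm low, while x and y agree. I'll work from the images: tips need about −57 to −60 mm from here. I'll open and lower in two stages.

```bash
cat > tip.py <<'E'
from h import *
s=vision.snapshot("side");w=cloud(s);x0,y0=sense()["tcp_pos"][:2]
m=(abs(w[...,0]-x0)<.06)&(abs(w[...,1]-y0+.011)<.006)&(w[...,2]<.25)&(w[...,2]>.05)&(s["image"].max(-1)<150)
b=w[m];lo=np.percentile(b[:,2],[0,1,3]);print("tips z",lo.round(4),"n",len(b));q=b[b[:,2]<lo[1]+.01];print(q[q[:,0]<x0].mean(0).round(4),q[q[:,0]>x0].mean(0).round(4))
E
python3 -m crank '[{"dp":[0,0,0],"angular":[0,0,0]},{"dp":[0,0,0],"angular":[0,0,0]},{"dp":[0,0,0],"angular":[0,0,0]},{"dp":[0,0,-0.4],"angular":[0,0,0]},{"dp":[0,0,-0.4],"angular":[0,0,0]},{"dp":[0,0,-0.4],"angular":[0,0,0]},{"dp":[0,0,-0.4],"angular":[0,0,0]},{"dp":[0,0,0],"angular":[0,0,0]}]' 0.4 && python3 tip.py; python3 st.py
```

```text
t: 4.9
tcp_pos: [0.5845, -0.0603, 0.0593]
tool_rot: [0.697, 0.717, -0.001, -0.002]
force: [-0.4, 0.2, -0.4]
finger_gap: 0.601
gripper_force: 0.0
tips z [0.0722 0.0826 0.0876] n 1345
[ 0.5528 -0.0706  0.0866] [ 0.6143 -0.0688  0.0854]
t 4.95 tcp [ 0.5852 -0.0605  0.0602] yaw_y 1.6 z [-0.003  0.001 -1.   ] F [-0.3 -0.6 -0.6] M [-0.03 -0.04  0.03] gap 0.599 grip 0.0 q [-0.29  0.7   1.65  0.    0.8  -0.32]
```

```bash
python3 -m crank '[{"dp":[0,0,-0.2],"angular":[0,0,0]},{"dp":[0,0,-0.2],"angular":[0,0,0]},{"dp":[0,0,0],"angular":[0,0,0]},{"dp":[0,0,0],"angular":[0,0,0]}]' && python3 tip.py; python3 st.py; python3 -m crank '[{"dp":[0,0,0],"angular":[0,0,0]},{"dp":[0,0,0],"angular":[0,0,0]},{"dp":[0,0,0],"angular":[0,0,0]},{"dp":[0,0,0],"angular":[0,0,0]},{"dp":[0,0,0],"angular":[0,0,0]},{"dp":[0,0,0],"angular":[0,0,0]}]' 1 60; python3 tip.py; python3 st.py
```

```text
t: 5.35
tcp_pos: [0.5863, -0.0608, 0.0498]
tool_rot: [0.697, 0.717, 0.0, 0.0]
force: [-0.0, -0.0, 0.1]
finger_gap: 0.601
gripper_force: 0.0
tips z [0.0669 0.0737 0.0786] n 1343
[ 0.5539 -0.0706  0.0775] [ 0.6156 -0.0697  0.0766]
t 5.4 tcp [ 0.5864 -0.0608  0.05  ] yaw_y 1.6 z [ 0. -0. -1.] F [-0.5 -1.2 -0.8] M [ 0.03 -0.04  0.01] gap 0.598 grip 0.0 q [-0.29  0.72  1.65 -0.    0.77 -0.32]
t: 6.0
tcp_pos: [0.5885, -0.0612, 0.0507]
tool_rot: [0.697, 0.717, 0.001, 0.002]
force: [6.1, 0.3, 4.1]
finger_gap: 0.264
gripper_force: 61.6
tips z [0.0617 0.0697 0.0755] n 1419
[ 0.571  -0.0703  0.0732] [ 0.604  -0.07    0.0735]
t 6.05 tcp [ 0.5885 -0.0613  0.0507] yaw_y 1.6 z [ 0.005 -0.001 -1.   ] F [5.8 1.3 4.2] M [ 0.1  -0.96  0.01] gap 0.268 grip 61.61627684079576 q [-0.29  0.72  1.65  0.    0.77 -0.32]
```

Gripped: gap 0.264 and 62 N, with the tips just above the flange. Lifting by 96 mm.

```bash
python3 -m crank '[{"dp":[0,0,0.2],"angular":[0,0,0]},{"dp":[0,0,0.3],"angular":[0,0,0]},{"dp":[0,0,0.5],"angular":[0,0,0]},{"dp":[0,0,0.6],"angular":[0,0,0]},{"dp":[0,0,0.6],"angular":[0,0,0]},{"dp":[0,0,0.6],"angular":[0,0,0]},{"dp":[0,0,0.4],"angular":[0,0,0]},{"dp":[0,0,0],"angular":[0,0,0]},{"dp":[0,0,0],"angular":[0,0,0]}]'; python3 st.py; python3 - <<'E'
from h import *
s=vision.snapshot("side");w=cloud(s)
m=(abs(w[...,0]-.587)<.03)&(abs(w[...,1]+.06)<.03)&(w[...,2]>.06)
v,u=np.nonzero(m);print(w[m][:,2].min())
q=w[m];q=q[q[:,2]<.125];print("stem pts",len(q),q.mean(0));
for z in np.arange(.085,.16,.006):
    r=w[m];r=r[abs(r[:,2]-z)<.003]
    if len(r): print(z.round(3),r[:,0].min().round(4),r[:,0].max().round(4),r[:,1].min().round(4),len(r))
E
```

```text
t: 6.95
tcp_pos: [0.585, -0.0606, 0.1451]
tool_rot: [0.697, 0.717, -0.001, -0.001]
force: [0.3, -1.3, -1.6]
finger_gap: 0.268
gripper_force: 61.2
t 6.95 tcp [ 0.585  -0.0606  0.1451] yaw_y 1.6 z [-0.003  0.001 -1.   ] F [ 0.3 -1.3 -1.6] M [-0.    0.02  0.  ] gap 0.268 grip 61.2049259286141 q [-0.29  0.57  1.6  -0.    0.97 -0.32]
0.10031371443944903
stem pts 68 [ 0.58421689 -0.06265855  0.11327612]
0.103 0.5784 0.5901 -0.0663 12
0.109 0.578 0.592 -0.0671 19
0.115 0.5776 0.591 -0.0665 14
0.121 0.5773 0.5909 -0.0666 21
0.127 0.5773 0.5905 -0.0672 18
0.133 0.5789 0.5901 -0.0673 9
0.139 0.5675 0.5986 -0.0735 9
0.145 0.5671 0.6013 -0.0762 63
0.151 0.5684 0.5964 -0.0753 25
0.157 0.5663 0.6011 -0.0763 56
```

Lifted upright, with the stem end at z≈0.100, so stem end ≈ reported TCP − 0.0465. Now I move above the bush and turn −21.2°.

```bash
python3 -m crank '[{"dp":[-0.09,0.38,0],"angular":[0,0,-1.1]},{"dp":[-0.18,0.76,0],"angular":[0,0,-1.5]},{"dp":[-0.18,0.76,0],"angular":[0,0,-1.5]},{"dp":[-0.18,0.76,0],"angular":[0,0,-1.5]},{"dp":[-0.18,0.76,0],"angular":[0,0,-1.5]},{"dp":[-0.18,0.76,0],"angular":[0,0,-1.5]},{"dp":[-0.18,0.76,0],"angular":[0,0,-1.5]},{"dp":[-0.18,0.76,0],"angular":[0,0,-1.5]},{"dp":[-0.18,0.76,0],"angular":[0,0,-1.5]},{"dp":[-0.18,0.76,0],"angular":[0,0,-1.5]},{"dp":[-0.18,0.76,0],"angular":[0,0,-1.5]},{"dp":[-0.18,0.76,0],"angular":[0,0,-1.5]},{"dp":[-0.18,0.76,0],"angular":[0,0,-1.5]},{"dp":[-0.18,0.76,0],"angular":[0,0,-1.5]},{"dp":[-0.15,0.4,0],"angular":[0,0,-0.6]},{"dp":[0,0,0],"angular":[0,0,0]},{"dp":[0,0,0],"angular":[0,0,0]},{"dp":[0,0,0],"angular":[0,0,0]}]'; python3 st.py; cat > look.py <<'E'
import sys
from h import *
n=sys.argv[1]
S=[vision.snapshot("side") for _ in range(4)];s=S[-1];s["range_z"]=np.median([a["range_z"] for a in S],0);w=cloud(s);x0,y0,_=sense()["tcp_pos"]
for z in np.arange(.055,.15,.006):
    r=w[(abs(w[...,0]-x0)<.03)&(abs(w[...,1]-y0)<.03)&(abs(w[...,2]-z)<.003)]
    if len(r): print(z.round(3),"mid",((r[:,0].min()+r[:,0].max())/2).round(4),"w",np.ptp(r[:,0]).round(4),"ymin",np.percentile(r[:,1],10).round(4),len(r))
c=np.linalg.inv(s["pose"])@np.array([x0,y0,.08,1]);p=s["mtx"]@c[:3];u,v=(p[:2]/p[2]).astype(int)
cv2.imwrite(f"pics/{n}.png",cv2.resize(s["image"][v-35:v+35,u-40:u+40],None,fx=8,fy=8,interpolation=cv2.INTER_CUBIC));print("crop origin",u-40,v-35)
E
python3 look.py above
```

```text
t: 8.8
tcp_pos: [0.5088, 0.2581, 0.1453]
tool_rot: [0.817, 0.576, -0.001, -0.0]
force: [-0.4, -0.5, -0.7]
finger_gap: 0.265
gripper_force: 61.1
t 8.8 tcp [0.5088 0.2581 0.1453] yaw_y -19.6 z [-0.001 -0.001 -1.   ] F [-0.4 -0.5 -0.7] M [0.01 0.02 0.04] gap 0.265 grip 61.14957528188825 q [ 0.27  0.55  1.64 -0.    0.95  0.62]
0.055 mid 0.5093 w 0.0592 ymin 0.233 106
0.061 mid 0.5153 w 0.0435 ymin 0.2439 45
0.067 mid 0.5142 w 0.0464 ymin 0.2425 55
0.073 mid 0.5098 w 0.0375 ymin 0.2452 49
0.103 mid 0.5088 w 0.0131 ymin 0.2553 7
0.109 mid 0.5088 w 0.0131 ymin 0.2538 12
0.115 mid 0.5089 w 0.013 ymin 0.2525 9
0.121 mid 0.5089 w 0.013 ymin 0.2536 14
0.127 mid 0.509 w 0.013 ymin 0.2535 11
0.133 mid 0.5091 w 0.013 ymin 0.2528 12
0.139 mid 0.5103 w 0.0 ymin 0.2508 1
0.145 mid 0.5093 w 0.0337 ymin 0.2446 36
crop origin 231 173
```

View pics/above.png

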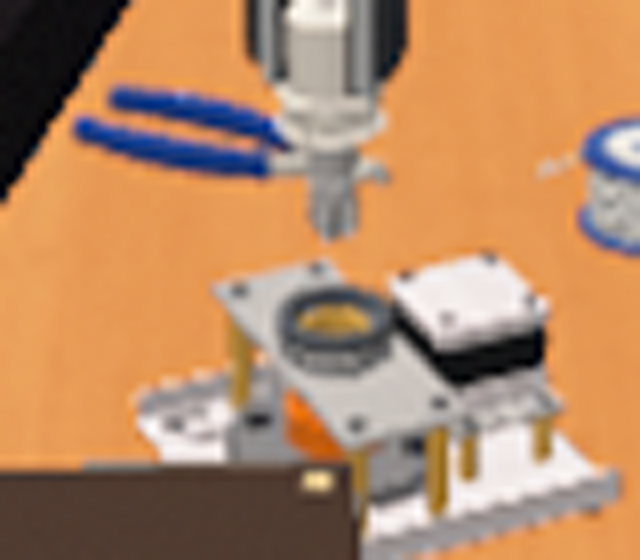

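The side view shows the stem above the bush: stem at crop x≈333, ring centre at about (338,318). Next I compute the side-camera ring centre by masks for a relative correction.

```bash
python3 - <<'E'
from h import *
S=[vision.snapshot("side") for _ in range(4)];s=S[-1];im=np.mean([a["image"] for a in S],0).astype(np.uint8);s["range_z"]=np.median([a["range_z"] for a in S],0)
w=cloud(s)
print("crop-read ring",onplane(s,(338.5+.5)/8-.5+231,(318.5)/8-.5+173,.069))
m=(abs(w[...,2]-.069)<.0025)&(abs(w[...,0]-.508)<.024)&(abs(w[...,1]-.259)<.024)&(im.max(-1)<140)
P=w[m];print(len(P),P.min(0),P.max(0),"mid",(P.min(0)+P.max(0))/2)
A=np.c_[2*P[:,:2],np.ones(len(P))]
hsv=cv2.cvtColor(im,cv2.COLOR_BGR2HSV);y=cv2.inRange(hsv,(15,90,80),(32,255,255));y[:205]=0;y[220:]=0;y[:,:265]=0;y[:,282:]=0
v,u=np.nonzero(y);print("brass px",u.min(),u.max(),v.min(),v.max(),"top brass mid",onplane(s,(u.min()+u.max())/2,(v.min()+v.max())/2,.063))
# stem: grey pixels between z .10 and .135 cylinder front surface
q=w[(abs(w[...,0]-.5088)<.012)&(abs(w[...,1]-.258)<.015)&(w[...,2]>.118)&(w[...,2]<.133)]
from scipy.optimize import least_squares
r=least_squares(lambda c:np.hypot(q[:,0]-c[0],q[:,1]-c[1])-.008,[.509,.26],loss="soft_l1",f_scale=.001);print("stem axis",r.x,len(q))
E
python3 st.py
```

```text
crop-read ring [0.51210805 0.25774381 0.069     ]
59 [0.49373118 0.24104952 0.06656559] [0.52855923 0.27511909 0.07143567] mid [0.51114521 0.25808431 0.06900063]
brass px 265 277 205 214 top brass mid [0.50725461 0.28281695 0.063     ]
stem axis [0.50971631 0.26134208] 29
t 9.2 tcp [0.509  0.2587 0.1459] yaw_y -19.6 z [ 0.  0. -1.] F [ 0.2  0.1 -1.9] M [-0.04 -0.05 -0.01] gap 0.267 grip 61.145002223784104 q [ 0.27  0.55  1.64 -0.    0.95  0.62]
```

The side view, which is direct and relative, puts the ring +1.6 mm in x from the stem, and y about −2 mm. I'll apply that, lower the tip to just above the ring and re-measure.

```bash
python3 -m crank '[{"dp":[0.05,-0.06,-0.3],"angular":[0,0,0]},{"dp":[0,0,-0.3],"angular":[0,0,0]},{"dp":[0,0,-0.23],"angular":[0,0,0]},{"dp":[0,0,0],"angular":[0,0,0]},{"dp":[0,0,0],"angular":[0,0,0]},{"dp":[0,0,0],"angular":[0,0,0]}]'; python3 st.py; python3 look.py above2; python3 - <<'E'
from h import *
from scipy.optimize import least_squares
S=[vision.snapshot("side") for _ in range(6)];s=S[-1];s["range_z"]=np.mean([a["range_z"] for a in S],0);w=cloud(s)
q=w[(abs(w[...,0]-.51)<.012)&(abs(w[...,1]-.258)<.015)&(w[...,2]>.088)&(w[...,2]<.108)]
r=least_squares(lambda c:np.hypot(q[:,0]-c[0],q[:,1]-c[1])-.008,[.51,.26],loss="soft_l1",f_scale=.001);print("stem axis",r.x,len(q))
E
```

```text
t: 9.8
tcp_pos: [0.5105, 0.2573, 0.121]
tool_rot: [0.817, 0.576, 0.0, 0.0]
force: [-0.6, 0.3, -0.8]
finger_gap: 0.265
gripper_force: 61.2
t 9.8 tcp [0.5105 0.2573 0.121 ] yaw_y -19.6 z [ 0.  0. -1.] F [-0.6  0.3 -0.8] M [-0.02  0.   -0.  ] gap 0.265 grip 61.1603980633663 q [0.27 0.59 1.66 0.   0.89 0.61]
0.055 mid 0.511 w 0.0571 ymin 0.229 111
0.061 mid 0.5165 w 0.046 ymin 0.2413 48
0.067 mid 0.5156 w 0.0492 ymin 0.2426 56
0.073 mid 0.5112 w 0.0348 ymin 0.2444 40
0.079 mid 0.5112 w 0.0133 ymin 0.2527 7
0.085 mid 0.5112 w 0.0133 ymin 0.2525 12
0.091 mid 0.5113 w 0.0132 ymin 0.252 9
0.097 mid 0.5113 w 0.0132 ymin 0.2517 13
0.103 mid 0.5114 w 0.0132 ymin 0.2513 12
0.109 mid 0.5114 w 0.0131 ymin 0.2516 10
0.115 mid 0.5101 w 0.0104 ymin 0.2508 2
0.121 mid 0.5116 w 0.034 ymin 0.2439 36
0.127 mid 0.5116 w 0.0285 ymin 0.244 22
0.133 mid 0.5077 w 0.036 ymin 0.244 26
0.139 mid 0.5089 w 0.0383 ymin 0.2432 28
0.145 mid 0.5091 w 0.0487 ymin 0.2417 43
crop origin 232 173
stem axis [0.51089536 0.26013642] 38
```

View pics/above2.png

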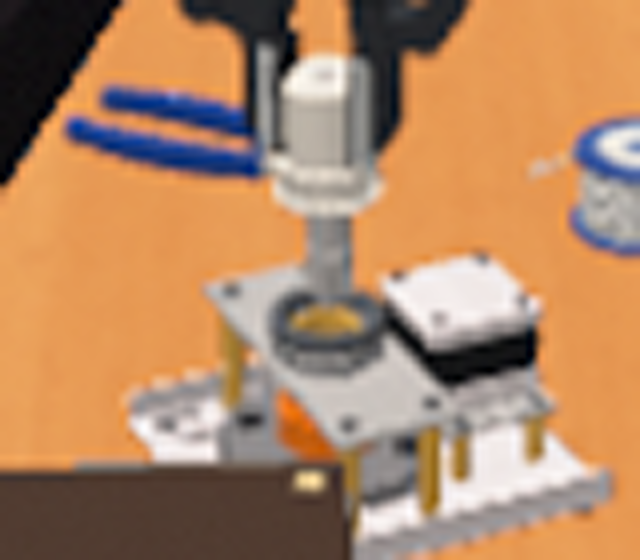

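In the side view the stem now lies over the bush in x (crop 329 vs 330), with the tip just above the ring. I'll lower gently and feel for contact.

```bash
python3 -m crank '[{"dp":[0,-0.02,-0.15],"angular":[0,0,0]},{"dp":[0,0,-0.15],"angular":[0,0,0]},{"dp":[0,0,-0.1],"angular":[0,0,0]},{"dp":[0,0,0],"angular":[0,0,0]},{"dp":[0,0,0],"angular":[0,0,0]}]'; python3 st.py;  python3 -m crank '[{"dp":[0,0,-0.05],"angular":[0,0,0]},{"dp":[0,0,-0.05],"angular":[0,0,0]},{"dp":[0,0,0],"angular":[0,0,0]},{"dp":[0,0,0],"angular":[0,0,0]}]'; python3 st.py
```

```text
t: 10.8
tcp_pos: [0.5103, 0.2566, 0.1087]
tool_rot: [0.817, 0.576, -0.0, -0.0]
force: [1.0, 0.1, -0.1]
finger_gap: 0.267
gripper_force: 61.2
t 10.8 tcp [0.5103 0.2566 0.1087] yaw_y -19.6 z [-0. -0. -1.] F [ 1.   0.1 -0.1] M [-0.   -0.03 -0.05] gap 0.267 grip 61.1586865328718 q [ 0.27  0.61  1.67 -0.    0.87  0.61]
t: 11.2
tcp_pos: [0.5102, 0.257, 0.1059]
tool_rot: [0.817, 0.576, 0.0, -0.0]
force: [-0.8, 2.1, -0.4]
finger_gap: 0.266
gripper_force: 61.1
t 11.2 tcp [0.5102 0.257  0.1059] yaw_y -19.6 z [-0.     0.001 -1.   ] F [-0.8  2.1 -0.4] M [ 0.4   0.1  -0.02] gap 0.266 grip 61.140727304737084 q [0.27 0.61 1.67 0.   0.86 0.61]
```

The tip is now inside the bush mouth (z≈0.059), and the wall is pushing it toward +y. I'll ease +y and continue.

```bash
python3 -m crank '[{"dp":[0,0.04,0],"angular":[0,0,0]},{"dp":[0,0,0],"angular":[0,0,0]},{"dp":[0,0,0],"angular":[0,0,0]}]'>/dev/null; python3 st.py;  python3 -m crank '[{"dp":[0,0,-0.1],"angular":[0,0,0]},{"dp":[0,0,-0.1],"angular":[0,0,0]},{"dp":[0,0,0],"angular":[0,0,0]},{"dp":[0,0,0],"angular":[0,0,0]}]'>/dev/null; python3 st.py
```

```text
t 11.5 tcp [0.5103 0.2577 0.1058] yaw_y -19.6 z [-0. -0. -1.] F [-0.1  0.4 -1.3] M [ 0.06 -0.   -0.04] gap 0.267 grip 61.115615692106076 q [ 0.27  0.61  1.67 -0.    0.86  0.61]
t 11.9 tcp [0.5103 0.2577 0.0997] yaw_y -19.6 z [-0. -0. -1.] F [ 0.2  0.2 -1. ] M [-0.01  0.02 -0.02] gap 0.266 grip 61.112379341502674 q [ 0.27  0.62  1.67 -0.    0.85  0.61]
```

```bash
python3 -m crank '[{"dp":[0,0.01,-0.15],"angular":[0,0,0]},{"dp":[0,0,-0.15],"angular":[0,0,0]},{"dp":[0,0,-0.15],"angular":[0,0,0]},{"dp":[0,0,-0.12],"angular":[0,0,0]},{"dp":[0,0,0],"angular":[0,0,0]},{"dp":[0,0,0],"angular":[0,0,0]}]'>/dev/null; python3 st.py;  python3 -m crank '[{"dp":[0,0,-0.05],"angular":[0,0,0]},{"dp":[0,0,-0.05],"angular":[0,0,0]},{"dp":[0,0,-0.05],"angular":[0,0,0]},{"dp":[0,0,0],"angular":[0,0,0]},{"dp":[0,0,0],"angular":[0,0,0]}]'>/dev/null; python3 st.py
```

```text
t 12.5 tcp [0.5105 0.2581 0.0827] yaw_y -19.6 z [-0. -0. -1.] F [ 0.8  1.2 -1.1] M [0.05 0.04 0.03] gap 0.267 grip 61.13742075220216 q [ 0.27  0.65  1.68 -0.    0.81  0.61]
t 13.0 tcp [0.5104 0.2581 0.0783] yaw_y -19.6 z [-0. -0. -1.] F [-0.1 -1.1 -1.5] M [0.   0.03 0.01] gap 0.267 grip 61.12879372900352 q [ 0.27  0.66  1.68 -0.    0.8   0.61]
```

```bash
for i in 1 2; do python3 -m crank '[{"dp":[0,0,-0.05],"angular":[0,0,0]},{"dp":[0,0,-0.05],"angular":[0,0,0]},{"dp":[0,0,0],"angular":[0,0,0]},{"dp":[0,0,0],"angular":[0,0,0]}]'>/dev/null; python3 st.py; done
```

```text
t 13.4 tcp [0.5104 0.2581 0.0752] yaw_y -19.6 z [-0. -0. -1.] F [-0.3  0.3 -2.1] M [-0.01 -0.04  0.01] gap 0.271 grip 61.12620538508054 q [ 0.27  0.66  1.68 -0.    0.8   0.61]
t 13.8 tcp [0.5105 0.2582 0.0727] yaw_y -19.6 z [ 0.  0. -1.] F [-0.8  0.2  3.5] M [-0.03  0.17 -0.02] gap 0.265 grip 61.71772629779298 q [0.27 0.67 1.69 0.   0.79 0.61]
```

The splines have dropped in: tip z≈0.026, below the 0.032 stop, and the ring spring is now felt. Pressing home gently.

```bash
for i in 1 2; do python3 -m crank '[{"dp":[0,0,-0.05],"angular":[0,0,0]},{"dp":[0,0,-0.02],"angular":[0,0,0]},{"dp":[0,0,0],"angular":[0,0,0]},{"dp":[0,0,0],"angular":[0,0,0]}]'>/dev/null; python3 st.py; done
```

```text
t 14.2 tcp [0.5106 0.2582 0.0704] yaw_y -19.6 z [ 0.  0. -1.] F [-0.2 -0.9  4.7] M [-0.02  0.27  0.03] gap 0.264 grip 61.93618097458966 q [0.27 0.67 1.69 0.   0.78 0.62]
t 14.6 tcp [0.5106 0.2582 0.0686] yaw_y -19.6 z [ 0.  0. -1.] F [-1.1  0.7  6.9] M [-0.05  0.36  0.01] gap 0.271 grip 62.12107702391222 q [0.27 0.67 1.69 0.   0.78 0.61]
```

```bash
for i in 1 2; do python3 -m crank '[{"dp":[0,0,-0.03],"angular":[0,0,0]},{"dp":[0,0,0],"angular":[0,0,0]},{"dp":[0,0,0],"angular":[0,0,0]}]'>/dev/null; python3 st.py; done
```

```text
t 14.9 tcp [0.5106 0.2582 0.0685] yaw_y -19.6 z [ 0.001  0.    -1.   ] F [-3.2 -0.8 12.4] M [-0.07  0.6   0.02] gap 0.266 grip 62.73349752416834 q [ 0.27  0.67  1.69 -0.    0.78  0.61]
t 15.2 tcp [0.5106 0.2582 0.0684] yaw_y -19.6 z [ 0.001  0.    -1.   ] F [-3.5 -1.3 16.9] M [-0.09  0.77  0.02] gap 0.264 grip 63.44413472805172 q [ 0.27  0.67  1.69 -0.    0.78  0.61]
```

The pulley is seated: z holds at 0.0684 while the force rises to about 17 N, and this matches the predicted home TCP of 0.0687. One numeric camera check, then hand-in.

```bash
python3 - <<'E'
from h import *
S=[vision.snapshot("side") for _ in range(4)];s=S[-1];s["range_z"]=np.median([a["range_z"] for a in S],0);w=cloud(s);im=s["image"]
m=(abs(w[...,0]-.511)<.02)&(abs(w[...,1]-.259)<.022)&(w[...,2]>.056)&(im.min(-1)>150)
P=w[m];print("white pts z pct",np.percentile(P[:,2],[1,5,95,99]).round(4),"(expect ~.063..0.105)")
for n in range(12):vision.snapshot("side")
s=sense();print(s["t"],s["tcp_pos"],s["force"],s["gripper_force"],abs(s["qd"]).max())
E
```

```text
white pts z pct [0.0565 0.0568 0.1078 0.1165] (expect ~.063..0.105)
16.0 [0.51065303 0.25819913 0.06846123] [-3.10894789 -0.59524155 16.42297629] 63.44449121737853 0.0015673892728533196
```

Hub top is at about 0.105, which means home. Everything is at rest, still gripped and pressed.

```bash
python3 -c "
from station import order;print(order.sign_off())"
```

```text
the job is handed in; nothing more can be done
None
```

The white pulley is home in the drive unit with its splines in the coupling, still gripped at about 63 N and pressed down with about 17 N; I handed the job in at 16 s, and no verdict came back.

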